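# Latch the puff sled under the cream filler and line up the marked puff

## Task

On the white filling station, push the sled by its blue post towards the filler until the hidden spring catch under it clicks in, and leave it latched there. Then slide the blue tray along the latched sled by its yellow post until the filling hole of the puff in the red cup is right under the filler's nozzle tip, and let go. Do not press on the puffs or knock the other things on the counter about.

Things in the scene. Friction and masses are not known exactly. Their poses are not given: they have to be found in the camera images.
- station: white filling station, fixed, base 210 x 500 x 20 mm; origin on the counter under the slide's centre line; y runs along the slide towards the filler (push direction), x away from the robot, z up. Base: y -220 to 280. Column 60 x 50 mm, 270 high, at y 250; its arm (220 to 250 mm high) carries the upright steel barrel (56 mm wide, 155 to 337 mm high) at y 85, with the nozzle below
- tip (a point): tip of the filler's nozzle (7 mm wide), fixed to the station at its x 0, y 85, z 118 mm, 14 mm above the tops of the puffs
- sled (a joint): position (m) of the aluminium sled (130 x 200 x 12 mm, top 52 mm high) along the station's y: 0 far from the filler, 0.15 at the end stop. It runs with about 4 N; somewhere between 0.075 and 0.125 the catch drops into the one notch in its underside and holds it against about 15 N. Pushed harder it jumps out and runs on, and must be brought back
- catch (a joint): how far the hidden spring ball under the sled is pressed down (m): about 0.0055 while the sled's flat underside lies on it, near 0 (under 0.002) when it has clicked into the notch. Cannot be seen; its place along the slide differs each time and is felt only as a tug and then a firm hold
- sled_grip (a point): grip point on the sled's blue square post (24 x 24 mm, upright, sides along the station's axes) on the robot's side of the sled; on the post's axis, 17 mm below its top. The post rises from 52 to 105 mm above the counter. The tray's yellow post is 95 mm away across the slide
- tray_grip (a point): grip point on the blue tray's yellow square post (24 x 24 mm, upright) at the tray's end far from the filler; on its axis, 17 mm below its top. The post rises from 62 to 115 mm above the counter. The tray (120 x 200 x 10 mm) slides on the sled along the same direction with about 2.5 N, 55 mm either way from the middle, and stays where it is left
- mark (a point): the dark filling hole (10 mm) on top of the puff in the red cup (puff 46 mm diameter, 38 mm high), which sits on the tray's end nearest the filler, 157 mm along the slide from tray_grip. It must end under tip
- puffs: the three baked cream puffs fixed on the tray: one in a red cup on the middle line and two in white cups 56 mm behind it; origin on the tray's top at its centre. Not to be pressed on
- bowl: steel mixing bowl, 160 mm wide, 70 mm high, bystander; origin under its centre
- mug: white mug, 76 mm wide, 90 mm high, bystander; origin under its centre
- spatula: spatula with orange handle, 260 mm long, lying, bystander; origin under its middle
- tub: teal lidded food tub, 158 x 118 x 60 mm, bystander; origin under its centre
- jar: glass jar with red lid, 72 mm wide, 110 mm high, bystander; origin under its centre
- cup: yellow cup, 66 mm wide, 80 mm high, bystander; origin under its centre

How it is judged (in metres and radians):
On the way, in this order (a step that is already met when the one before it is completed fails the run):
1. the catch has clicked into the sled's notch (value of joint catch below 0.002 m), for 0.2 s.
2. the red-cup puff's hole is under the nozzle tip, the sled still latched (value of joint catch below 0.002 m and horizontal distance between mark and tip below 0.005 m), for 0.2 s.
At the end, for the whole second after the job is handed in: The catch is seated in the sled's notch (joint catch under 2 mm), the filling hole of the puff in the red cup is within 5 mm horizontally of the nozzle tip, and sled and tray are at rest (all of step 2 and linear speed of puffs below 0.01 m/s); the robot touches nothing.
It fails at once if the puffs are pressed with more than 3 N (contact force between anything else and puffs above 3 N).
It fails at once if a bystander is moved more than 40 mm (distance of any of bowl, mug, spatula, tub, jar, cup from where it was at the start of the episode above 0.04 m).
It also fails if it takes over 53 s, if anything falls off the work surface, if the arm or the gripper's body presses on something with over 40 N, if the wrist force passes 120 N, or if a joint passes its speed limit or range.

## Robot

A 6-joint arm with a two-finger parallel gripper is mounted at the origin on the work surface. World frame = base frame: x ahead of the robot, y to its left, z up, the work surface at z = 0. Lengths are in m, angles in degrees, forces in N, time in s.
With the tool pointing down it reaches from about 0.325 to 0.775 m from the base axis. Payload 5.5 kg.
Tool frame: the origin (TCP) lies at the centre of the arm's flange, where the gripper is bolted on; the fingertips stand 182 mm ahead of it and the grasp point (between the pads) lies 163 mm ahead of it; z points along the fingers, y is the line along which they close (so a half turn about z gives the same grasp; the last joint's range is limited). The gripper opens to 88 mm and grips with 3 to 60 N. Pads are 20 mm wide; open, the fingers measure 115 mm over their backs; the gripper's body (75 mm by 178 mm) begins 61 mm behind the grasp point.
Start: joints at [-71.201, 5.22, 70.514, -0, 104.267, -3.249], TCP at [0.225, -0.556, 0.405] pointing down, gripper open.
Joint ranges: [-164.24, 164.24], [-49.07, 125.15], [9.68, 141.18], [-86.29, 266.29], [3.28, 154.24], [-151.56, 151.56]. Speed limits (degrees/s): [147.25, 147.25, 172.46, 180, 180, 180].

## Interface

Orientations are given as [roll, pitch, yaw] about the fixed x, y, z axes, in that order (R = Rz(yaw) Ry(pitch) Rx(roll)).
In Python, from station import r gives the robot as it stands. The module is installed in compiled form; this text tells all that it offers. Calls block until the motion is done:
- r.reach(position, orientation): joint-space move of the TCP to a pose.
- r.servo_line(position, rotation=None, speed=0.15): straight line of the TCP; rotation=None keeps the orientation; speed is the mean speed in m/s.
- r.move_joints(angles): joint-space move.
- r.let_go() and r.grab(squeeze=None): open the fingers fully, or close them until they stop; squeeze is the grip in N (None keeps the last).
- r.wait(seconds).
- r.inverse_kinematics(position, orientation): joint angles nearest the present ones, or None.
- r.sense(): the state.
- r.snapshot(name): name is "scene" or "top"; returns a dict with "frame" (400x640x3 uint8, red, green, blue), "fx", "fy", "cx", "cy" (pixels), "dist_coeffs" ([k1, k2, p1, p2, k3] as OpenCV has them; the pictures are not rectified), "R" (3x3) and "t" (3): a world point X has camera coordinates R X + t. Camera axes: x right, y down, z forward; pixel columns grow to the right and rows downward; lengths in m; the calibration is good to about 2 mm. A picture is of the moment at which its call begins. There is no depth.
A pose or a line that the arm cannot do raises r.IKError and nothing moves.
- r.hand_in(): hands the job in; it is judged then, once.
The state is a dict: "clock": time; "joints": joint angles; "joint_vel": joint speeds; "joint_torque": joint torques, N m; "tcp_pos": TCP position; "orientation": TCP orientation; "contact_force": force on the tool from outside, world axes, zero at the start; "torque": the same for the moment, N m; "opening": finger opening in m; "gripper_force": force on a finger pad.
Only numpy, scipy, OpenCV 4.12 (cv2) and the standard library are available. Lean on these libraries where they do the work, as an engineer would, in place of code of your own. Each camera call takes 0.05 s, during which the arm holds its last target. There are 200 camera calls.

## Working session

There is one attempt and no reset: what is moved stays moved. The work goes in short steps, each a Python script; the robot and the scene stay as the last script left them, time stands still between calls to the robot, and variables do not carry over. Pictures are saved under pics/ and viewed, at most 10 in all, crops included, and the job is handed in when it is done.

```bash
mkdir -p pics; python3 - <<'E'
from station import r
import cv2,pickle
for n in("scene","top"):
    s=r.snapshot(n); pickle.dump(s,open(n+".pkl","wb")); cv2.imwrite(f"pics/{n}0.png",s["frame"][...,::-1])
    R=s["R"];print(n,-R.T@s["t"],R[2],s["fx"],s["dist_coeffs"])
s=r.sense();print(s)
E
```

```text
scene [0.24212325 1.14253051 1.15725138] [ 0.1639608  -0.70811915 -0.68679264] 516.9015050626996 [0.04038103 0.         0.         0.         0.        ]
top [0.40452209 0.04324379 1.73145836] [ 0.06370343 -0.00839557 -0.99793356] 460.095382179654 [0.02631263 0.         0.         0.         0.        ]
{'clock': 0.1, 'joints': array([-7.12003844e+01,  5.25966022e+00,  7.05747744e+01, -1.41658862e-03,
        1.04267477e+02, -3.24838741e+00]), 'joint_vel': array([ 0.02902333, -0.14196258, -0.11532202, -0.09469712,  0.02064311,
       -0.08914441]), 'joint_torque': array([ 3.38375663e-03, -4.47856736e+01, -4.07569098e+01,  7.01573188e-02,
        2.84337468e-02, -1.21764456e-04]), 'tcp_pos': array([ 0.22524461, -0.55617359,  0.40361265]), 'orientation': array([-1.79898174e+02, -4.40348560e-03,  2.20476512e+01]), 'contact_force': array([-0.566817  , -0.27736199,  0.59296943]), 'torque': array([-0.02093303,  0.04849541, -0.01686398]), 'gripper_force': 0.0, 'opening': 0.08783874492747754}
```

View pics/scene0.png

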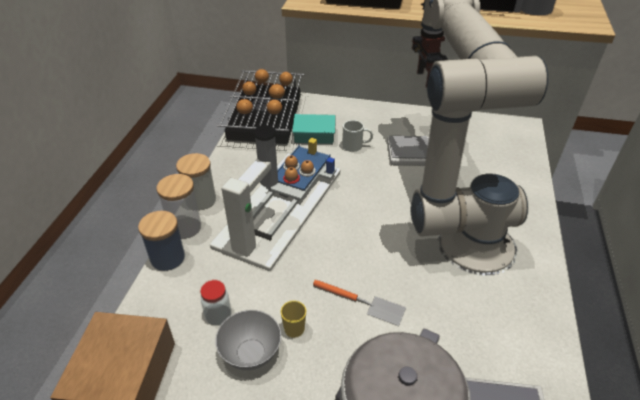

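View pics/top0.png

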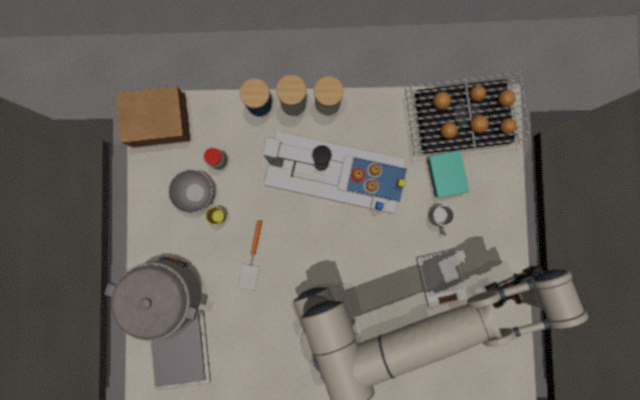

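The scene view shows the station at mid-left with its column near (240,215), and the blue post at (331,163). The top view has the barrel at (321,157), red cup at (358,174), yellow post at (402,183) and blue post at (379,206). The slide runs to the left, roughly +y. Next I measure these points.

```bash
cat > h.py <<'E'
import numpy as np,cv2,pickle
def ray(s,uv):
    K=np.array([[s["fx"],0,s["cx"]],[0,s["fy"],s["cy"]],[0,0,1.]])
    p=cv2.undistortPoints(np.array([[uv]],float),K,np.array(s["dist_coeffs"],float))[0,0]
    R=np.array(s["R"]);return -R.T@np.array(s["t"]),R.T@np.array([*p,1])
def plane(s,uv,z):
    c,d=ray(s,uv);return c+d*(z-c[2])/d[2]
def proj(s,X):
    K=np.array([[s["fx"],0,s["cx"]],[0,s["fy"],s["cy"]],[0,0,1.]])
    return cv2.projectPoints(np.array([X],float),cv2.Rodrigues(np.array(s["R"]))[0],np.array(s["t"],float),K,np.array(s["dist_coeffs"],float))[0].ravel()
def blob(s,box,lo,hi):
    x0,y0,x1,y1=box;h=cv2.cvtColor(s["frame"][y0:y1,x0:x1].copy(),cv2.COLOR_RGB2HSV)
    m=cv2.inRange(h,lo,hi);n,l,st,c=cv2.connectedComponentsWithStats(m)
    i=1+st[1:,4].argmax();return c[i]+[x0,y0],st[i]
E
python3 - <<'E'
from h import *
t=pickle.load(open("top.pkl","rb"));s=pickle.load(open("scene.pkl","rb"))
for nm,im,bt in(("yel",t,(392,174,412,192)),("yel",s,(303,135,322,158))):
    c,st=blob(im,bt,(20,140,90),(35,255,255));print(nm,c,st,plane(im,c,.115))
c,st=blob(t,(368,196,390,214),(105,150,40),(130,255,255));print("blue",c,st,plane(t,c,.105))
c,st=blob(s,(322,152,340,176),(105,150,40),(130,255,255));print("blue s",c,st,plane(s,c,.08))
c,st=blob(t,(345,155,410,205),(100,80,30),(118,255,255));print("tray",c,st,plane(t,c,.062))
c,st=blob(t,(308,142,336,172),(0,0,0),(180,255,60));print("barrel",c,st,plane(t,c,.337))
a=cv2.resize(t["frame"][125:220,255:415],None,fx=5,fy=5,interpolation=cv2.INTER_CUBIC)
cv2.imwrite("pics/tc.png",a[...,::-1])
a=cv2.resize(s["frame"][120:270,205:350],None,fx=4,fy=4,interpolation=cv2.INTER_CUBIC)
cv2.imwrite("pics/sc.png",a[...,::-1])
E
```

```text
yel [400.81578947 182.73684211] [ 6  6  7  7 38] [ 0.56488397 -0.26049438  0.115     ]
yel [312.33333333 140.8974359 ] [ 6  3  8  7 39] [ 0.56538131 -0.26021763  0.115     ]
blue [379.         205.47826087] [ 9  7  5  6 23] [ 0.4865267  -0.18260134  0.105     ]
blue s [329.77272727 159.77272727] [ 5  6  7  5 22] [ 0.49516909 -0.21492472  0.08      ]
tray [389.52631579 182.08040936] [ 29   9  31  36 684] [ 0.57335657 -0.22937416  0.062     ]
barrel [321.31935484 156.91290323] [  5   4  18  24 310] [0.62681691 0.02169818 0.337     ]
```

View pics/tc.png

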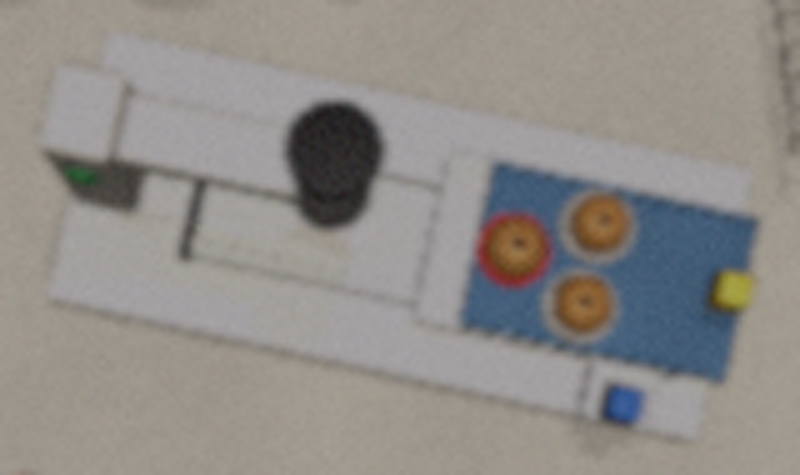

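View pics/sc.png

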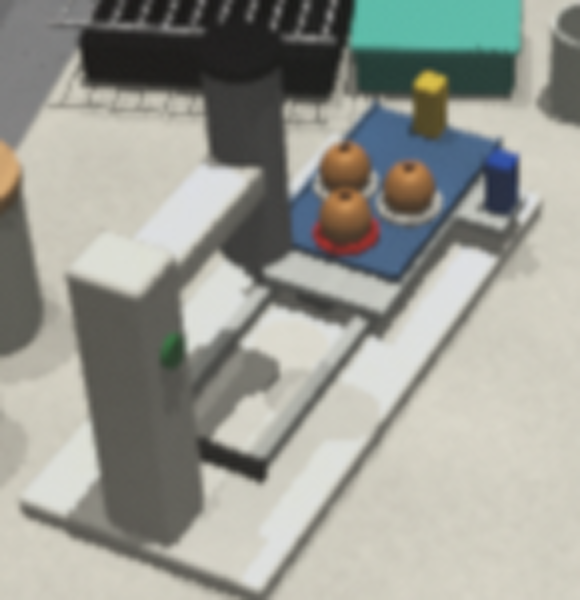

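The top crop shows base corners near (107,33), (750,170), (50,300) and (697,438). The barrel top circle is centred near (335,148), the red-cup hole at (517,243) and the blue post top at (623,403). The yellow post sits on the middle line. In the scene crop, the base's near edge is at the bottom with corners (25,508) and (265,595), and the red puff's hole is at (346,195).

```bash
python3 - <<'E'
from h import *
t=pickle.load(open("top.pkl","rb"));s=pickle.load(open("scene.pkl","rb"))
T=lambda u,v,z:plane(t,((u+.5)/5-.5+255,(v+.5)/5-.5+125),z)[:2]
S=lambda u,v,z:plane(s,((u+.5)/4-.5+205,(v+.5)/4-.5+120),z)[:2]
# station: base outline on top view (bright on counter): mask & minAreaRect
P=np.array([T(107,33,.02),T(750,170,.02),T(50,300,.02),T(697,438,.02)])
M=np.array([[105,280],[105,-220],[-105,280],[-105,-220]])/1e3
def fit(M,P):
    a,b=M.mean(0),P.mean(0);U,_,V=np.linalg.svd((M-a).T@(P-b));R=V.T@np.diag([1,np.linalg.det(V.T@U.T)])@U.T
    return R,b-R@a
R,o=fit(M,P);print("yaw",np.degrees(np.arctan2(R[1,0],R[0,0])),"o",o,"res",(M@R.T+o-P).round(4).tolist())
bar=T(335,148,.337);hole=T(517,243,.104);hs=S(346,195,.104);yel=np.array([.5651,-.2604]);blue=T(623,400,.105)
for n,p in(("barrel",bar),("hole",hole),("hole s",hs),("yel",yel),("blue",blue),("corner s",S(25,508,.02)),("corner s2",S(265,592,.02))):print(n,p.round(4),"station",((p-o)@R).round(4))
d=hole-yel;print(np.linalg.norm(d),"yaw",np.degrees(np.arctan2(-d[0],d[1])))
E
```

```text
yaw -13.155068029689874 o [ 0.61433903 -0.06151572] res [[0.0024, 0.0021], [0.0016, -0.0043], [-0.0014, 0.0045], [-0.0026, -0.0023]]
barrel [0.6352 0.0207] station [0.0016 0.0848]
hole [ 0.603  -0.1112] station [ 0.0003 -0.051 ]
hole s [ 0.6028 -0.1141] station [ 0.0008 -0.0538]
yel [ 0.5651 -0.2604] station [-0.0027 -0.2049]
blue [ 0.4896 -0.1834] station [-0.0937 -0.1471]
corner s [0.7728 0.1943] station [0.0961 0.2852]
corner s2 [0.576  0.2345] station [-0.1047  0.2795]
0.15390493883069442 yaw -14.27428245885074
```

The measurements agree: the barrel gives tip y at 84.8 mm against 85 given, and hole to yellow post is 154 mm against 157. Next I grasp the blue post.

```bash
cat > c.py <<'E'
from h import *
from station import r
yaw=-13.4;a=np.radians(yaw);X=np.array([np.cos(a),np.sin(a),0]);Y=np.array([-np.sin(a),np.cos(a),0]);O=np.array([.6143,-.0615,0])
ori=[180,0,yaw]
def st(p):p=np.asarray(p)-O;return np.array([p@X,p@Y,p[2]]).round(4)
def F():
    f=r.sense()["contact_force"];return np.array([f@X,f@Y,f[2]])
E
python3 - <<'E'
from c import *
b=np.array([.4885,-.1832,0])
r.reach(b+[0,0,.34],ori);print(r.sense()["joints"].round(1),F().round(2),r.sense()["clock"])
r.servo_line(b+[0,0,.252],speed=.12)
r.grab(20)
s=r.sense();print(s["clock"],s["opening"],s["gripper_force"],F().round(2),st(s["tcp_pos"]))
f0=F()
c0=np.array(s["tcp_pos"])
for k in range(1,4):
    r.servo_line(c0+Y*.02*k,speed=.05);s=r.sense();print(s["clock"],F().round(2),st(s["tcp_pos"]))
E
```

```text
[-24.4  -7.1  89.2  -0.   97.9  79.1] [-0.19 -0.42 -0.64] 1.7833
3.6667 0.023784393883437182 19.993547201156616 [ 0.15 -3.21 -0.42] [-0.0942 -0.1481  0.2519]
4.2083 [ 0.68 -3.69 -0.79] [-0.0942 -0.1282  0.2519]
4.7583 [ 1.39 -2.57 -0.11] [-0.0941 -0.1082  0.252 ]
5.3083 [ 1.06 -2.03 -1.41] [-0.0941 -0.0881  0.252 ]
```

```bash
python3 - <<'E'
from c import *
c0=np.array(r.sense()["tcp_pos"]);t0=r.sense()["clock"];tug=False;log=[]
for k in range(1,141):
    r.servo_line(c0+Y*.0005*k,speed=.01)
    fy=np.mean([F()[1]]);log.append(round(fy,1))
    if fy<-9 :break
s=r.sense();print(k,s["clock"]-t0,st(s["tcp_pos"]));print(log)
E
```

```text
88 22.0 [-0.094  -0.0455  0.252 ]
[np.float64(-5.6), np.float64(-5.4), np.float64(-7.1), np.float64(-6.3), np.float64(-7.2), np.float64(-8.3), np.float64(-6.9), np.float64(-8.1), np.float64(-8.2), np.float64(-7.3), np.float64(-8.1), np.float64(-6.9), np.float64(-7.2), np.float64(-7.9), np.float64(-6.6), np.float64(-7.2), np.float64(-7.2), np.float64(-7.1), np.float64(-7.3), np.float64(-6.7), np.float64(-7.1), np.float64(-6.8), np.float64(-6.9), np.float64(-8.4), np.float64(-6.9), np.float64(-7.4), np.float64(-7.2), np.float64(-8.0), np.float64(-6.6), np.float64(-7.9), np.float64(-6.8), np.float64(-7.5), np.float64(-8.1), np.float64(-7.8), np.float64(-8.4), np.float64(-7.7), np.float64(-6.5), np.float64(-7.9), np.float64(-7.7), np.float64(-7.0), np.float64(-7.7), np.float64(-7.9), np.float64(-7.2), np.float64(-7.0), np.float64(-8.1), np.float64(-6.6), np.float64(-6.6), np.float64(-6.6), np.float64(-6.8), np.float64(-6.7), np.float64(-7.4), np.float64(-7.8), np.float64(-7.7), np.float64(-7.8), np.float64(-7.3), np.float64(-7.1), np.float64(-7.2), np.float64(-7.8), np.float64(-7.0), np.float64(-7.6), np.float64(-8.1), np.float64(-6.0), np.float64(-6.0), np.float64(-5.2), np.float64(-5.2), np.float64(-4.7), np.float64(-3.9), np.float64(-3.4), np.float64(-2.0), np.float64(-1.4), np.float64(-0.0), np.float64(-0.3), np.float64(-0.3), np.float64(0.4), np.float64(0.3), np.float64(1.4), np.float64(2.0), np.float64(3.2), np.float64(3.3), np.float64(2.8), np.float64(0.7), np.float64(-0.4), np.float64(-2.2), np.float64(-3.4), np.float64(-4.9), np.float64(-5.9), np.float64(-7.3), np.float64(-9.2)]
```

The force record shows the catch: a steady drag of about 7 N, a tug of +3 N, then a firm hold. I let go and move to the yellow post, which I expect 102.6 mm further on.

```bash
python3 - <<'E'
from c import *
p=np.array(r.sense()["tcp_pos"])
r.let_go();r.servo_line(p+[0,0,.066],speed=.2)
q=np.array([.5651,-.2604,0])+Y*.1026;print("exp",st(q))
q=O+Y*(st(q)[1])+X*-.0015
r.servo_line(q+[0,0,.318],speed=.2)
r.servo_line(q+[0,0,.262],speed=.12)
r.grab(20);s=r.sense();print(s["clock"],s["opening"],F().round(2),st(s["tcp_pos"]))
g=O+X*-.0015+Y*-.072+[0,0,.262]
r.servo_line(g,speed=.03);s=r.sense();print(s["clock"],F().round(2),st(s["tcp_pos"]))
for n in("scene","top"):
    z=r.snapshot(n);pickle.dump(z,open(n+"1.pkl","wb"))
    if n=="scene":cv2.imwrite("pics/s1.png",cv2.resize(z["frame"][130:255,215:350],None,fx=4,fy=4,interpolation=cv2.INTER_CUBIC)[...,::-1])
E
```

```text
exp [-0.0018 -0.1023  0.    ]
31.175 0.023867977910222004 [-0.33 -2.76 -0.04] [-0.0015 -0.1027  0.262 ]
32.3333 [ 1.34  0.76 -1.24] [-0.0015 -0.0717  0.2619]
```

View pics/s1.png

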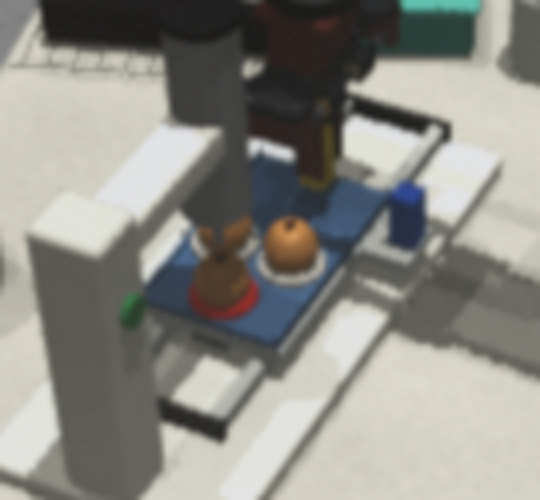

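The picture shows the red-cup puff with its hole near (222,258), and the nozzle ends right there, with the sled and tray where I expect them. I zoom in and compare the hole, the tip and the projections.

```bash
python3 - <<'E'
from h import *
from c import O,X,Y
s=pickle.load(open("scene1.pkl","rb"))
x0,y0,k=250,175,14
im=cv2.resize(s["frame"][y0:y0+40,x0:x0+50],None,fx=k,fy=k,interpolation=cv2.INTER_CUBIC)
im=np.clip(im.astype(float)*1.5,0,255).astype(np.uint8)
for nm,p,c in(("tip pred",O+Y*.085+[0,0,.118],(0,255,0)),("mark pred",O+Y*.085+[0,0,.104],(255,0,255)),("mark+5",O+Y*.09+[0,0,.104],(0,255,255)),("tipbarrel",np.array([.6352,.0207,.118]),(255,255,0))):
    u=proj(s,p);print(nm,u.round(2));cv2.circle(im,tuple(int(v) for v in ((u-[x0,y0]+.5)*k-.5)),4,c,1)
cv2.imwrite("pics/z1.png",im[...,::-1])
E
```

```text
tip pred [269.96 190.82]
mark pred [270.25 194.25]
mark+5 [269.44 195.24]
tipbarrel [269.63 190.66]
```

View pics/z1.png

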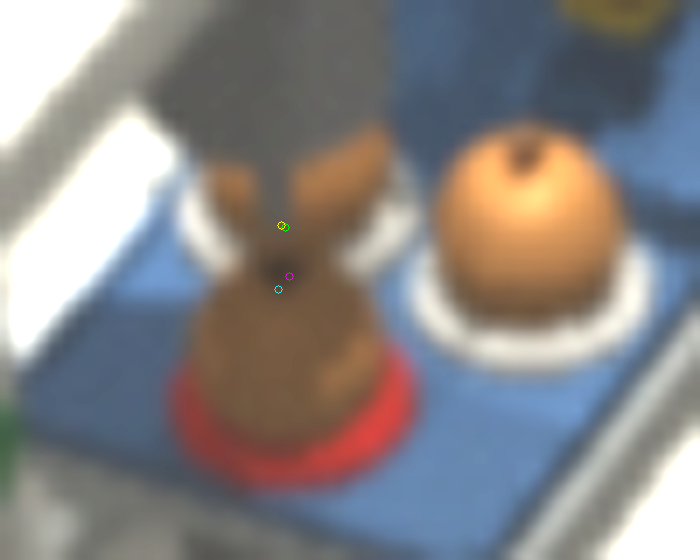

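```bash
python3 - <<'E'
from c import *
f=np.mean([r.snapshot("scene")["frame"] for _ in range(8)],0)
print(r.sense()["clock"])
np.set_printoptions(linewidth=150)
print("cols 263..276");
for v in range(184,199):print(v,f[v,263:277,0].astype(int),f[v,268:271].mean(0).astype(int))
im=cv2.resize(f[180:202,258:286].astype(np.float32),None,fx=24,fy=24,interpolation=cv2.INTER_CUBIC)
cv2.imwrite("pics/z2.png",np.clip((im[...,::-1]-20)*2,0,255))
E
```

```text
32.8333
cols 263..276
184 [66 62 62 61 62 61 63 64 65 67 70 74 84 93] [63 62 60]
185 [ 80  65  64  63  62  62  64  66  69  74  82  95 106 110] [64 63 61]
186 [ 95  80  77  74  72  65  64  69  82  93 106 113 115 110] [66 64 61]
187 [111 106  98  97  94  73  64  74 100 111 115 114 110 101] [70 64 59]
188 [132 116  96  99  98  77  64  75 102 110 109 106  98  91] [72 64 57]
189 [157 128  91  86  85  73  65  72  94  98  94  91  85  90] [70 62 56]
190 [165 144 101  80  75  70  66  69  82  84  81  79  78  98] [68 61 53]
191 [151 161 124  89  76  71  69  69  74  76  75  75  81 110] [69 58 48]
192 [118 152 137 109  83  71  68  67  69  72  75  84 103 130] [68 56 44]
193 [ 85 119 137 122  86  65  56  55  62  71  78  99 123 129] [59 48 39]
194 [ 76  90 109 101  79  62  51  49  58  70  77  90 104 102] [54 44 37]
195 [74 78 83 80 74 68 61 59 67 74 75 78 82 85] [63 49 39]
196 [67 75 76 75 75 74 72 71 74 76 75 75 78 85] [72 55 41]
197 [65 78 77 76 76 77 77 77 77 77 76 76 80 88] [77 59 43]
198 [67 79 78 76 76 79 80 80 79 77 76 77 83 88] [79 61 44][ WARN:0@14.866] global loadsave.cpp:1063 imwrite_ Unsupported depth image for selected encoder is fallbacked to CV_8U.
```

View pics/z2.png

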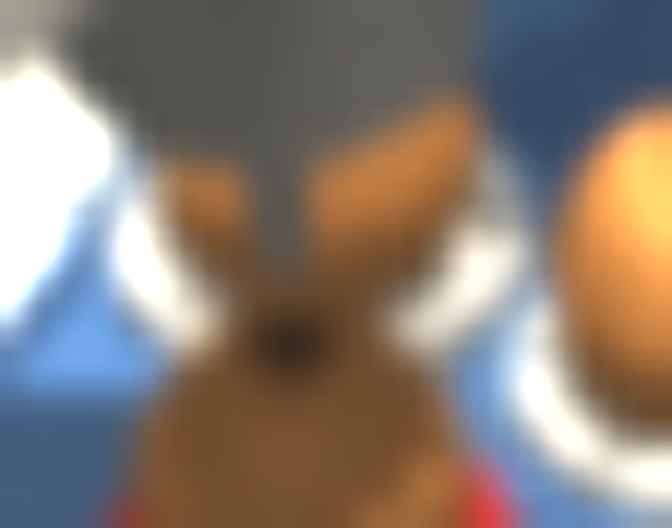

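The zoom shows the nozzle ending at about (269.0,190.5) and the hole at (269.6,193.8). The tip-to-hole offset for exact alignment is (0.3,3.4) px, so the match is within about 1 mm. I let go, retreat and check again.

```bash
python3 - <<'E'
from c import *
p=np.array(r.sense()["tcp_pos"])
r.let_go();r.servo_line(p+[0,0,.07],speed=.12)
r.servo_line(p+[0,0,.07]-X*.03-Y*.08,speed=.15)
f=np.mean([r.snapshot("scene")["frame"] for _ in range(8)],0)
g=75-f[192:197,266:273,0];g[g<6]=0
v,u=np.mgrid[192:197,266:273];print("hole",(u*g).sum()/g.sum(),(v*g).sum()/g.sum())
s0=pickle.load(open("scene1.pkl","rb"));s=r.snapshot("scene")
g=75-s0["frame"][192:197,266:273,0].astype(float);g[g<6]=0;print("before",(u*g).sum()/g.sum(),(v*g).sum()/g.sum())
for q in(s0,s):print("blue",blob(q,(308,172,326,196),(105,150,40),(130,255,255))[0])
z=r.sense();print(z["clock"],F().round(2),z["opening"],st(z["tcp_pos"]))
E
```

```text
hole 269.63157894736844 193.73754385964912
before 269.67015706806285 193.69633507853402
blue [316.57894737 178.21052632]
blue [316.18518519 178.11111111]
35.8083 [ 0.03 -1.49  0.43] 0.08799406938026073 [-0.0314 -0.1515  0.3319]
```

Nothing moved on release.

```bash
python3 -c "
from station import r
print(r.hand_in())"
```

```text
the job is handed in; nothing more can be done
None
```

The job is handed in: the sled felt latched (a tug, then a firm hold, though the catch can't be seen), and the red-cup puff's hole is within about 1 mm of the nozzle tip in the camera images; no verdict came back.

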